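# Stir the drying beads under the bench lamp

## Task

Take the stirring rod from its sloping cradle and stir the white beads drying in the steel dish under the low bench lamp: keep the rod's ball down among the beads, near the dish's floor, and take it round the dish in circles some 40 mm across for at least three full turns, until every bead has clearly shifted from its place. Then lay the rod back in the cradle as it was, ball resting on the stop, with all the beads still in the dish. Do not knock the lamp, and leave the loupe, tweezers, screwdriver and watch where they lie.

Things in the scene. Friction and masses are not known exactly. Their poses are not given: they have to be found in the camera images.
- rod: straight round stirring rod, 200 mm long, about 110 g. Origin at the outer end of its steel ball; z runs along the rod from ball to handle. Ball 18 mm across (z 0 to 18 mm), steel shaft 10 mm across (to 116 mm), dark wooden handle 16 mm across (116 to 200 mm). It starts lying in the cradle, leaning 40 degrees from vertical, handle up.
- rod_ball (a point): centre of the rod's steel ball, 9 mm along the rod's z axis from its origin.
- cradle: the rod's stand, fixed: dark steel base 150 x 70 x 10 mm with an open V trough leaning 40 degrees from vertical. Origin on the bench under the base's centre, z up; x runs from the high end to the stop. The trough rises towards -x (to the robot's right): the lying rod's z axis is (-0.643, 0, 0.766) in the cradle's frame. Turned by up to 20 degrees.
- cradle_seat (a point): centre of the rod's ball when the rod lies in the cradle: (44, 0, 42) mm in the cradle's frame. The ball rests on a flat 36 mm square stop across the trough's foot. The trough lies under the shaft only, 30 to 105 mm along the rod, and is open on its upper side, cradle direction (0.766, 0, 0.643): the rod is lifted out and laid in that way; let go just above the stop, it slides down.
- dish: round open steel dish, fixed, with flaring walls 3 mm thick: 38 mm high, outer radius 50 mm at the foot and 67 mm at the rim; flat inner floor 5 mm above the bench, radius about 47 mm. A circle of some 20 mm radius leaves room for beads between ball and wall. Origin on the bench under its centre, z up; its x points to the robot's left (world +y), turned by up to 15 degrees, its y to the robot.
- lamp: low bench lamp, fixed, in the dish's frame. Its flat black head hangs over the dish: x -60 to +5, y -110 to +110, z 165 to 187 mm, so the dish cannot be reached from straight above: lean rod and gripper over to the dish's -x side (the robot's right) by about 40 degrees. A thin arm joins it to a 14 mm post at x 85, y -95 mm, 205 mm high, on a foot of 32 mm radius.
- bead0: one of eight equal white ceramic beads in the dish, a cylinder 16 mm across and 14 mm high, 10 g; standing on the dish's floor at the start. Origin at its centre.
- bead1: one of eight equal white ceramic beads in the dish, a cylinder 16 mm across and 14 mm high, 10 g; standing on the dish's floor at the start. Origin at its centre.
- bead2: one of eight equal white ceramic beads in the dish, a cylinder 16 mm across and 14 mm high, 10 g; standing on the dish's floor at the start. Origin at its centre.
- bead3: one of eight equal white ceramic beads in the dish, a cylinder 16 mm across and 14 mm high, 10 g; standing on the dish's floor at the start. Origin at its centre.
- bead4: one of eight equal white ceramic beads in the dish, a cylinder 16 mm across and 14 mm high, 10 g; standing on the dish's floor at the start. Origin at its centre.
- bead5: one of eight equal white ceramic beads in the dish, a cylinder 16 mm across and 14 mm high, 10 g; standing on the dish's floor at the start. Origin at its centre.
- bead6: one of eight equal white ceramic beads in the dish, a cylinder 16 mm across and 14 mm high, 10 g; standing on the dish's floor at the start. Origin at its centre.
- bead7: one of eight equal white ceramic beads in the dish, a cylinder 16 mm across and 14 mm high, 10 g; standing on the dish's floor at the start. Origin at its centre.
- loupe: bystander: black eye loupe, a cup 34 mm across and 34 mm high, standing on the bench; origin under its centre.
- tweezers: bystander: flat steel tweezers, 122 mm long and 6 mm high, lying along their x; origin under their middle.
- screwdriver: bystander: small screwdriver with a red handle, 120 mm long, lying along its x on the bench beyond the dish; origin under its middle.
- watch: bystander: wrist watch with a brown strap laid flat, 190 mm long along its x, 10 mm high; origin under the watch's case.
- rod_end (a point): centre of the rod's handle end, 200 mm along the rod's z axis from its origin.
Things that resemble listed ones, but are neither listed nor needed, are in the scene too. What is shaped like the cradle but green is not meant.

How it is judged:
By the outcome, as a careful person would: the job done as asked, in the order asked, and still so for the second after the job is handed in, with the robot touching nothing.
It also fails if it takes over 72 s, if anything falls off the work surface, if the arm or the gripper's body presses on something with over 40 N, if the wrist force passes 120 N, or if a joint passes its speed limit or range.

## Robot

A 6-joint arm with a two-finger parallel gripper is mounted at the origin on the work surface. World frame = base frame: x ahead of the robot, y to its left, z up, the work surface at z = 0. Lengths are in m, angles in rad, forces in N, time in s.
With the tool pointing down it reaches from about 0.325 to 0.925 m from the base axis. Payload 3.1 kg.
Tool frame: the origin (TCP) lies on the centre line of the jaws, within the pads' length; the fingertips stand 8 mm ahead of it and the grasp point (between the pads) lies 11 mm behind it; z points along the fingers, y is the line along which they close (so a half turn about z gives the same grasp; the last joint's range is limited). The gripper opens to 85 mm and grips with 20 to 120 N. Pads are 22 mm wide; open, the fingers measure 114 mm over their backs; the gripper's body (76 mm by 85 mm) begins 54 mm behind the grasp point. The pads swing forward as they close: fully open they stand 13 mm farther back than shut.
Start: joints at [1.062, 0.217, 1.613, -0, 1.311, -0.112], TCP at [0.242, 0.576, 0.239] pointing down, gripper open.
Joint ranges: [-2.75, 2.75], [-0.78, 2.1], [0.31, 2.55], [-1.13, 4.27], [0.13, 2.63], [-2.58, 2.58]. Speed limits (rad/s): [2.79, 2.79, 3.14, 3.14, 3.14, 3.14].

## Interface

Orientations are given as a rotation vector (axis times angle).
In Python, from plant import robot, cams gives the robot as it stands.
- The arm moves only by the tool drive_tool, never from a script. Its argument "targets" is a list that holds one entry, the list of rows, each a list of 5 numbers: the finger opening in cm, from 0 to 8.54, then the shift along the tool's x, y, z in cm, then the turn about the tool's z in degrees. A call has exactly 8 rows; each row shifts and turns the commanded pose from where the row before left it, along the tool's axes as they then stand; what a row does not reach is not made up. A row lasts 1/8 s, in which the tool goes at most 62.5 mm and 10.7 degrees, less where a joint would pass 70% of its speed; a pose out of reach is approached as far as the arm can. A call is refused whole if a number of a shift passes 6.25 or a number of a turn 10.7, either way. A call with a gripper value outside its range is refused whole. The fingers move at their own pace and stop on an object; "force" is the grip in N (left out, the last holds). Time passes only in rows, so rows that do not move let the fingers close, or fill a call up. It gives the time, the measured TCP pose, the force, the opening and the grip force at its end, in the units of the state.
- robot.get_state(): the state, without advancing time (a new reading comes with each control period).
- cams.read_camera(name): name is "side" or "top" or "wrist"; returns a dict with "image" (400x640x3 uint8, red, green, blue), "fov_y" (degrees; the focal length in pixels is half the picture's height over the tangent of half this angle, whatever the lens; pixels are square), "cx", "cy" (the principal point, pixels), "extrinsics" (4x4, takes a point from camera to world coordinates); the wrist camera has in their place "hand_eye" (4x4, takes a point from camera to tool coordinates, whose origin is the TCP and whose axes are the flange's). Camera axes: x right, y down, z forward; pixel columns grow to the right and rows downward; lengths in m; the calibration is good to about 2 mm. A picture is of the moment at which its call begins: read the wrist's pose just before it. There is no depth.
- robot.job_done(): hands the job in; it is judged then, once.
The state is a dict: "clock": time; "qpos": joint angles; "joint_vel": joint speeds; "joint_torque": joint torques, N m; "ee_pos": TCP position; "ee_rot": TCP orientation; "wrist_force": force on the tool from outside, world axes, zero at the start; "wrist_torque": the same for the moment, N m; "opening": opening from 0.0 (shut) to 1.0 (fully open); "gripper_force": force on a finger pad.
Only numpy, scipy, OpenCV 4.12 (cv2) and the standard library are available. Lean on these libraries where they do the work, as an engineer would, in place of code of your own. Each camera call takes 0.05 s, during which the arm holds its last target. There are 200 camera calls.

## Working session

There is one attempt and no reset: what is moved stays moved. The work goes in short steps, Python scripts to look and compute and a tool call to move; the robot and the scene stay as the last step left them, time stands still between calls to the robot, and variables do not carry over. Pictures are saved under pics/ and viewed, at most 10 in all, crops included, and the job is handed in when it is done.

Besides the shell and the picture viewer there is one more tool, called after "Request:" as name(argument=value, ...) on one line, values as JSON. drive_tool: Moves the arm, as the interface text tells. Its arguments: {"type":"object","properties":{"targets":{"type":"array"},"force":{"type":"number"}},"required":["targets"]}

```bash
mkdir -p pics
cat > h.py <<'E'
import numpy as np, cv2
from scipy.spatial.transform import Rotation as R
from plant import robot, cams
def snap(n,out,crop=None,s=1):
    st=robot.get_state(); c=cams.read_camera(n); im=c['image'][:,:,::-1]
    np.save(f'pics/{out}.npy',im)
    if 'extrinsics' in c: T=np.array(c['extrinsics'])
    else:
        W=np.eye(4);W[:3,:3]=R.from_rotvec(st['ee_rot']).as_matrix();W[:3,3]=st['ee_pos'];T=W@np.array(c['hand_eye'])
    f=200/np.tan(np.radians(c['fov_y'])/2)
    np.savez(f'pics/{out}_cal.npz',T=T,f=f,c=[c['cx'],c['cy']])
    if crop: 
        a,b,w,h=crop; im=im[b:b+h,a:a+w]
    cv2.imwrite(f'pics/{out}.png',cv2.resize(np.ascontiguousarray(im),None,fx=s,fy=s,interpolation=cv2.INTER_CUBIC))
    return st
def ray(out,uv):
    k=np.load(f'pics/{out}_cal.npz');d=np.array([(uv[0]-k['c'][0])/k['f'],(uv[1]-k['c'][1])/k['f'],1])
    return k['T'][:3,3],k['T'][:3,:3]@d
def onz(out,uv,z):
    o,d=ray(out,uv);return o+d*(z-o[2])/d[2]
def tri(obs):
    A=np.zeros((3,3));b=np.zeros(3);L=[]
    for n,uv in obs:
        o,d=ray(n,uv);d=d/np.linalg.norm(d);P=np.eye(3)-np.outer(d,d);A+=P;b+=P@o;L.append((P,o))
    p=np.linalg.solve(A,b);return p,[np.linalg.norm(P@(p-o)) for P,o in L]
def proj(out,p):
    k=np.load(f'pics/{out}_cal.npz');q=np.linalg.inv(k['T'])@np.append(p,1);return k['f']*q[:2]/q[2]+k['c']
E
python3 - <<'E'
from h import *
for n in ['top','side','wrist']: snap(n,n+'0')
a=[cv2.imread(f'pics/{n}0.png') for n in ['top','side']]
for n in ['top0','side0','wrist0']:
    k=np.load(f'pics/{n}_cal.npz');print(n,k['f'],k['c'],k['T'].round(3).tolist())
print(robot.get_state())
E
```

```text
top0 436.9462234143685 [318.62335536 198.86553016] [[0.126, -0.97, 0.206, 0.27], [-0.992, -0.124, 0.021, 0.04], [0.005, -0.207, -0.978, 1.25], [0.0, 0.0, 0.0, 1.0]]
side0 486.1036259849061 [309.63861215 200.02406177] [[0.877, -0.251, 0.411, -0.007], [-0.481, -0.458, 0.748, -0.871], [0.001, -0.853, -0.522, 0.79], [0.0, 0.0, 0.0, 1.0]]
wrist0 340.5617037504545 [326.61800204 203.50549755] [[0.387, 0.886, 0.253, 0.176], [0.922, -0.372, -0.109, 0.604], [-0.003, 0.276, -0.961, 0.373], [0.0, 0.0, 0.0, 1.0]]
{'clock': 0.15, 'qpos': array([ 1.06182397e+00,  2.17602364e-01,  1.61459519e+00, -2.58223570e-05,
        1.31131371e+00, -1.12198109e-01]), 'joint_vel': array([-0.00022747, -0.00234277, -0.00515334, -0.00080699, -0.0002042 ,
        0.00114123]), 'joint_torque': array([-5.59974869e-04, -3.97449017e+01, -3.04413235e+01, -1.99886467e-04,
        5.83069064e-03,  1.18569815e-05]), 'ee_pos': array([0.24120692, 0.57590182, 0.23823942]), 'ee_rot': array([-6.19049921e-01, -3.07942181e+00,  2.88102496e-03]), 'wrist_force': array([1.32380896, 0.45252452, 0.95878453]), 'wrist_torque': array([-0.05852439,  0.02341083,  0.01367421]), 'gripper_force': 0.0, 'opening': 1.0039222486156436}
```

View pics/top0.png

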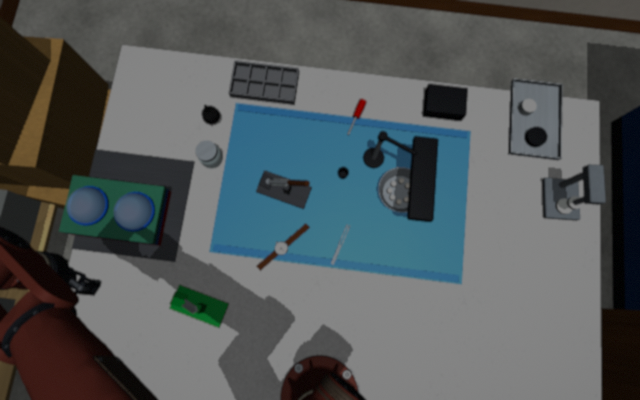

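View pics/side0.png

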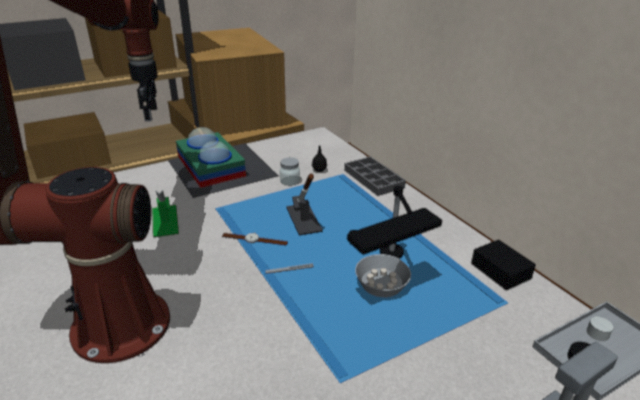

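The top view shows the cradle at (285,190) with the handle end at about (308,183), the dish at (398,190) and the lamp head at (422,180). In the side view the cradle is at (305,210) and the dish at (383,277). I'll enlarge both areas.

Run:
```python
from h import *
def c(n,x,y,w,h):
    return cv2.resize(np.load(f'pics/{n}.npy')[y:y+h,x:x+w],(400,300),interpolation=cv2.INTER_CUBIC)
# all crops with scale 5 : 80x60 ; side dish scale 4
t=np.vstack([np.hstack([c('top0',245,160,80,60),c('side0',265,172,80,60)]),np.hstack([c('top0',358,130,100,75),c('side0',335,180,120,90)+0])])
t=cv2.convertScaleAbs(t,alpha=1.6,beta=10)
cv2.imwrite('pics/crops.png',t)
```

```text
(no output)
```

View pics/crops.png

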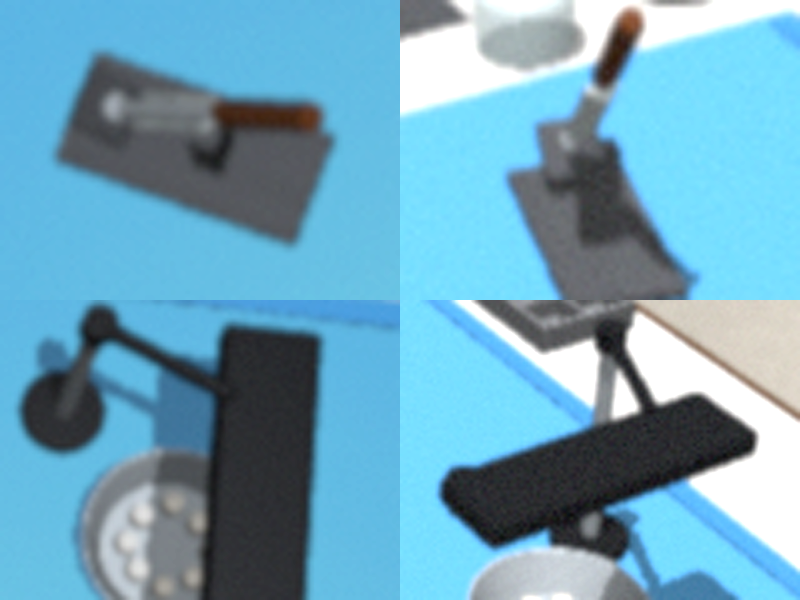

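```bash
cat >> h.py <<'E'
def pose(x,y,a):
    T=np.eye(4);T[:2,:2]=[[np.cos(a),-np.sin(a)],[np.sin(a),np.cos(a)]];T[:2,3]=x,y;return T
def tp(T,p): return (T@np.append(np.array(p)/1000,1))[:3]
E
cat > fit.py <<'E'
from h import *
from scipy.optimize import least_squares
print('end',tri([('top0',(308.6,183.4)),('side0',(311,174.4))]),'ball',tri([('top0',(267.4,181)),('side0',(299.4,200))]))
C=[('top0',(265,170.4),(75,-35,10)),('top0',(311.6,187),(-75,-35,10)),('top0',(304.4,209),(-75,35,10)),('top0',(256.6,192),(75,35,10))]
D=[('top0',(414,136.),(5,-110,187)),('top0',(438,139.5),(-60,-110,187)),('top0',(408,218),(5,110,187)),('top0',(433,220),(-60,110,187)),
('side0',(441.5,222),(-60,-110,187)),('side0',(425,208.5),(5,-110,187)),('side0',(348.5,234),(5,110,187))]
r=lambda F:lambda p:np.concatenate([proj(n,tp(pose(*p),m))-u for n,u,m in F])
for F,g,nm in ((C,(.45,.1,1.4),'cradle'),(D,(.45,-.15,1.5),'dish')):
    s=least_squares(r(F),g,x_scale=(.1,.1,1));print(nm,s.x,np.degrees(s.x[2]),s.fun.round(1));np.save(nm,s.x)
c=pose(*np.load('cradle.npy'));d=pose(*np.load('dish.npy'))
seat=tp(c,(44,0,42));ax=c[:3,:3]@[-.643,0,.766];print('seat',seat,'end pred',seat+.191*ax,'dish dirs',d[:3,:2].T)
def ov(n,x,y,w,h,s):
    im=cv2.resize(np.load(f'pics/{n}.npy')[y:y+h,x:x+w],None,fx=s,fy=s,interpolation=cv2.INTER_CUBIC);im=cv2.convertScaleAbs(im,alpha=1.5)
    def L(P,col=(0,0,255)): cv2.polylines(im,[np.array([((proj(n,p)-(x,y)+.5)*s) for p in P]).astype(int)],False,col,1,cv2.LINE_AA)
    t=np.linspace(0,2*np.pi,60)
    for R_,z in((67,38),(50,0),(47,5)):L([tp(d,(R_*np.cos(a),R_*np.sin(a),z)) for a in t],(0,255,0))
    for z in(165,187):L([tp(d,(a,b,z)) for a,b in((-60,-110),(5,-110),(5,110),(-60,110),(-60,-110))])
    L([tp(d,(85,-95,0)),tp(d,(85,-95,205))])
    L([tp(c,(a,b,10)) for a,b in((-75,-35),(75,-35),(75,35),(-75,35),(-75,-35))])
    L([seat-.009*ax,seat+.191*ax],(0,255,255))
    return im
if __name__=='__main__':
    a=ov('top0',245,125,200,100,4);b=ov('side0',275,165,190,140,4);b=b[:,:760]
    cv2.imwrite('pics/ovt.png',a);cv2.imwrite('pics/ovs.png',b)
E
python3 fit.py
```

```text
end (array([0.5272659 , 0.09321329, 0.19366645]), [np.float64(0.0007662503385252459), np.float64(0.00076625033852534)]) ball (array([0.55711588, 0.21823334, 0.04042969]), [np.float64(0.0004087157185930437), np.float64(0.0004087157185929753)])
cradle [0.54575839 0.16984258 1.35398673] 77.57772492456343 [-0.4 -0.2  1.  -0.1  0.   0.2 -0.6  0.1]
dish [ 0.58055319 -0.16533857  1.58322322] 90.71200855524488 [ 0.1 -0.8  1.4 -1.5  0.   1.3  1.3  2.2  2.8 -2.4 -0.2 -2.4 -2.8 -1.1]
seat [0.55522345 0.21281249 0.042     ] end pred [0.52880453 0.0928747  0.188306  ] dish dirs [[-0.01242657  0.99992279  0.        ]
 [-0.99992279 -0.01242657  0.        ]]
```

View pics/ovt.png

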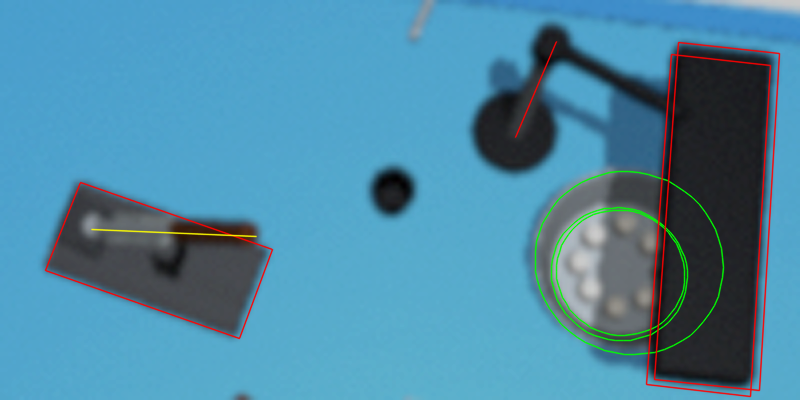

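View pics/ovs.png

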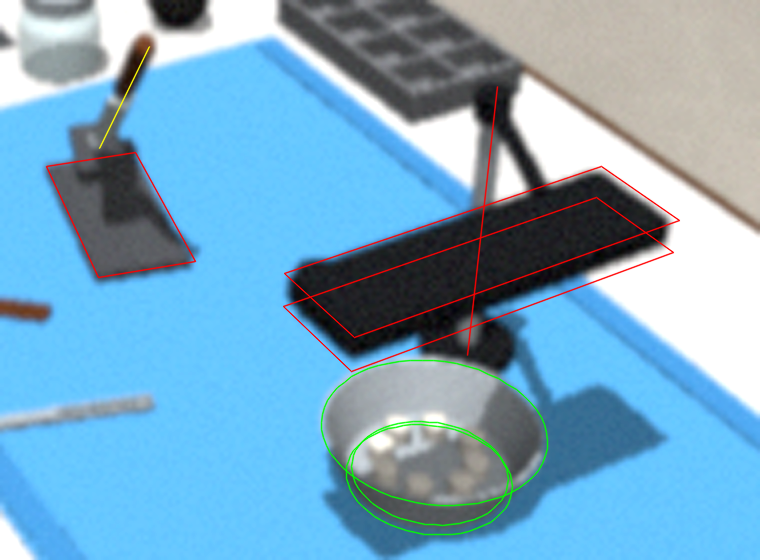

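The overlays agree with the model to about 2 px. Triangulating the rod gives its end at (0.527, 0.093, 0.19) and its ball at (0.557, 0.218, 0.04), close to the cradle model. Next I raise the tool, turn it 80° and go to a close wrist view.

Request:
drive_tool(targets=[[[8.5,0,0,-0.8,10],[8.5,0,0,-0.8,10],[8.5,0,0,-0.8,10],[8.5,0,0,-0.8,10],[8.5,0,0,-0.8,10],[8.5,0,0,-0.8,10],[8.5,0,0,-0.8,10],[8.5,0,0,-0.8,10]]], force=60)

```text
clock: 1.15
ee_pos: [0.2414, 0.5762, 0.3029]
ee_rot: [2.459, 1.954, -0.002]
wrist_force: [-0.5, -0.1, 0.9]
opening: 0.998
gripper_force: 0.0
```

Request:
drive_tool(targets=[[[8.5,-2.4,2.4,0,0],[8.5,-2.4,2.4,0,0],[8.5,-2.4,2.4,0,0],[8.5,-2.4,2.4,0,0],[8.5,-2.4,2.4,0,0],[8.5,-2.4,2.4,0,0],[8.5,-2.4,2.4,0,0],[8.5,-2.4,2.4,0,0]]])

```text
clock: 2.15
ee_pos: [0.3867, 0.3457, 0.3029]
ee_rot: [-2.454, -1.961, 0.001]
wrist_force: [-0.5, 0.4, -0.5]
opening: 0.994
gripper_force: 0.0
```

Request:
drive_tool(targets=[[[8.5,-2.4,2.4,0,0],[8.5,-2.4,2.4,0,0],[8.5,-2.4,2.4,0,0],[8.5,-2.4,2.4,0,0],[8.5,-2.4,2.4,0,0],[8.5,-2.4,2.4,0,0],[8.5,-2.4,2.4,0,0],[8.5,0,0,0,0]]])

```text
clock: 3.15
ee_pos: [0.514, 0.1442, 0.3028]
ee_rot: [-2.457, -1.957, 0.001]
wrist_force: [-0.6, 0.7, -0.3]
opening: 0.996
gripper_force: 0.0
```

Run:
```python
from h import *
st=snap('wrist','w1',None,1.25);print(st['clock'],st['ee_pos'],R.from_rotvec(st['ee_rot']).as_matrix().round(3).tolist())
for p in ((.527,.093,.194),(.557,.218,.04)): print(proj('w1',p)*1.25)
```

```text
3.15 [0.51395025 0.14423422 0.3028126 ] [[0.224, 0.975, -0.001], [0.975, -0.224, -0.0], [-0.001, -0.001, -1.0]]
[447.97807876 326.79155642]
[437.6078881  118.58386699]
```

View pics/w1.png

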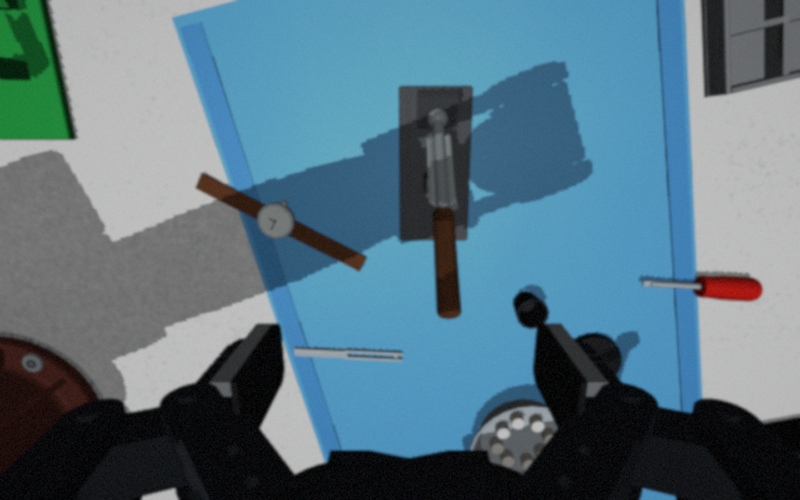

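The wrist view shows the handle's end centre at about (449,313), the ball at (437,117) and the cradle base square to the picture, so the tool's yaw is right. I'll triangulate again with this view.

Run:
```python
from h import *
e=np.array((449,313))/1.25;b=np.array((437,117))/1.25
E,re=tri([('top0',(308.6,183.4)),('side0',(311,174.4)),('w1',e)]);B,rb=tri([('top0',(267.4,181)),('side0',(299.4,200)),('w1',b)])
print(E,re,B,rb);print(np.linalg.norm(E-B),(E-B)/np.linalg.norm(E-B))
print(onz('w1',e,.188),onz('w1',b,.042), [onz('w1',np.array(u)/1.25,.01) for u in((400,86),(472,87),(467,240),(400,241))])
W=np.eye(4);st=robot.get_state();W[:3,:3]=R.from_rotvec(st['ee_rot']).as_matrix();W[:3,3]=st['ee_pos']
for p in (onz('w1',e,.188),onz('w1',b,.042)): print((np.linalg.inv(W)@np.append(p,1))[:3])
```

```text
[0.52916862 0.09678328 0.18945859] [np.float64(0.003636772678314059), np.float64(0.0017366325374737202), np.float64(0.002912932795804006)] [0.55711743 0.21882425 0.04001692] [np.float64(0.0008269878898600121), np.float64(0.00013059646021083848), np.float64(0.0007131582196189)]
0.19495627372783736 [-0.14335942 -0.6259915   0.76653944]
[0.52948922 0.09930025 0.188     ] [0.55661205 0.21940326 0.042     ] [array([0.53070897, 0.25481992, 0.01      ]), array([0.59637079, 0.23877254, 0.01      ]), array([0.56404644, 0.09428289, 0.01      ]), array([0.49620824, 0.10882003, 0.01      ])]
[-0.04129953  0.02618041  0.11478468]
[0.08181809 0.02609908 0.26079298]
```

Request:
drive_tool(targets=[[[8.5,-1.5,1.26,0,0],[8.5,-1.55,1.26,0,0],[8.5,0,0,2.3,0],[8.5,0,0,2.3,0],[8.5,0,0,2.3,0],[8.5,0,0,2.3,0],[8.5,0,0,2.3,0],[8.5,0,0,2.3,0]]], force=20)

```text
clock: 4.2
ee_pos: [0.5316, 0.11, 0.1647]
ee_rot: [2.454, 1.961, 0.0]
wrist_force: [0.1, -0.2, -0.7]
opening: 0.995
gripper_force: 0.0
```

Request:
drive_tool(targets=[[[4,0,0,0,0],[4,0,0,0,0],[4,0,0,0,0],[4,0,0,0,0],[2.6,0,0,0,0],[2.6,0,0,0,0],[2.6,0,0,0,0],[2.6,0,0,0,0]]])

```text
clock: 5.2
ee_pos: [0.5311, 0.1107, 0.1652]
ee_rot: [-2.454, -1.961, 0.0]
wrist_force: [-0.1, -0.7, -0.5]
opening: 0.306
gripper_force: 0.0
```

Run:
```python
from h import *
st=snap('wrist','w2');im=cv2.convertScaleAbs(np.load('pics/w2.npy'),alpha=1.8);cv2.imwrite('pics/w2.png',im);print(st['clock'],st['ee_pos'],st['wrist_force'],st['opening'])
```

```text
5.2 [0.53111039 0.11065709 0.16524666] [-0.09987176 -0.65082952 -0.51173335] 0.30627568475229894
```

View pics/w2.png

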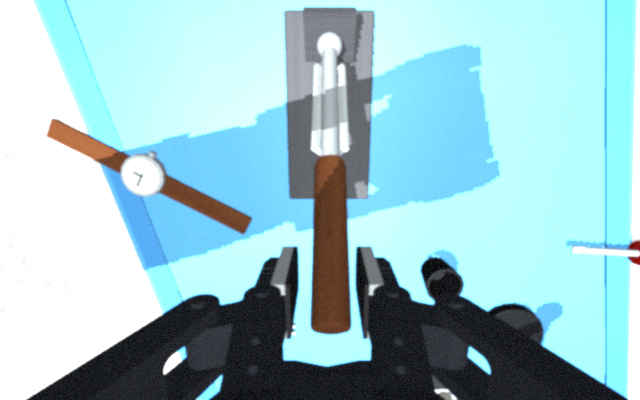

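The picture shows the handle centred between the pads (columns 313–350, pads at 296 and 358), with its end just behind them. I close now.

Request:
drive_tool(targets=[[[2.4,0,0.12,0,0],[1.4,0,0,0,0],[1.0,0,0,0,0],[1.0,0,0,0,0],[1.0,0,0,0,0],[1.0,0,0,0,0],[1.0,0,0,0,0],[1.0,0,0,0,0]]], force=20)

```text
clock: 6.25
ee_pos: [0.5324, 0.1104, 0.1653]
ee_rot: [2.454, 1.961, 0.0]
wrist_force: [0.2, -0.3, 0.3]
opening: 0.18
gripper_force: 20.3
```

Request:
drive_tool(targets=[[[0,0,0,0,0],[0,0,0,0,0],[0,0,0,0,0],[0,0,0,0,0],[0,0,0,0,0],[0,0,0,0,0],[0,0,0,0,0],[0,0,0,0,0]]], force=100)

```text
clock: 7.25
ee_pos: [0.5325, 0.1103, 0.1655]
ee_rot: [2.454, 1.961, 0.0]
wrist_force: [0.6, -1.3, 1.4]
opening: 0.159
gripper_force: 97.5
```

Request:
drive_tool(targets=[[[0,0.5,0,-0.42,0],[0,0.8,0,-0.67,0],[0,0.8,0,-0.67,0],[0,0.8,0,-0.67,0],[0,0.8,0,-0.67,0],[0,0.8,0,-0.67,0],[0,0.8,0,-0.67,0],[0,0.8,0,-0.67,0]]])

```text
clock: 8.25
ee_pos: [0.5459, 0.1705, 0.2168]
ee_rot: [-2.454, -1.961, -0.0]
wrist_force: [-0.2, -0.1, -0.9]
opening: 0.158
gripper_force: 97.5
```

Request:
drive_tool(targets=[[[0,0,0,-2,0],[0,0,0,-2,0],[0,0,0,-2,0],[0,0,0,-2,0],[0,0,0,-2,0],[0,0,0,-2,0],[0,0,0,-2,-6.5],[0,0,0,-1,-6.5]]])

```text
clock: 9.25
ee_pos: [0.5463, 0.17, 0.3688]
ee_rot: [2.211, 2.23, 0.003]
wrist_force: [0.5, -0.1, -2.4]
opening: 0.155
gripper_force: 97.7
```

Run:
```python
from h import *
a=[]
for n,c in (('wrist',(220,0,200,150)),('side',None),('top',None)):
    st=snap(n,n[0]+'3')
    B=(st['ee_pos']+R.from_rotvec(st['ee_rot']).as_matrix()@[.111,-.0005,.124])
    u=proj(n[0]+'3',B);print(n,u,B)
    x,y=(u-(40,30)).astype(int) if n!='wrist' else (u-(50,37)).astype(int); x=max(x,0);y=max(y,0)
    w,h=(80,60) if n!='wrist' else (100,75)
    print(x,y);im=np.load(f'pics/{n[0]}3.npy')[y:y+h,x:x+w];a.append(cv2.resize(np.pad(im,((0,h-im.shape[0]),(0,w-im.shape[1]),(0,0))),(400,300),interpolation=cv2.INTER_CUBIC))
w=cv2.resize(np.load('pics/w3.npy'),(400,250));a.append(np.pad(w,((0,50),(0,0),(0,0))))
cv2.imwrite('pics/m3.png',cv2.convertScaleAbs(np.vstack([np.hstack(a[:2]),np.hstack(a[2:])]),alpha=1.6))
print(st['clock'],st['ee_pos'],R.from_rotvec(st['ee_rot']).as_matrix()[:,0],st['wrist_force'],st['gripper_force'])
```

```text
wrist [326.45797927  45.06335414] [0.54520244 0.28101292 0.24485779]
276 8
side [284.78185312 128.68253366] [0.5454803  0.28114667 0.24603518]
244 98
top [231.23627624 161.25344956] [0.54604194 0.28110765 0.24499416]
191 131
9.35 [0.54659444 0.17003004 0.36892442] [-4.45946477e-03  9.99989854e-01  6.37031908e-04] [-0.40823244 -0.17909578 -1.41587494] 97.80419826507568
```

View pics/m3.png

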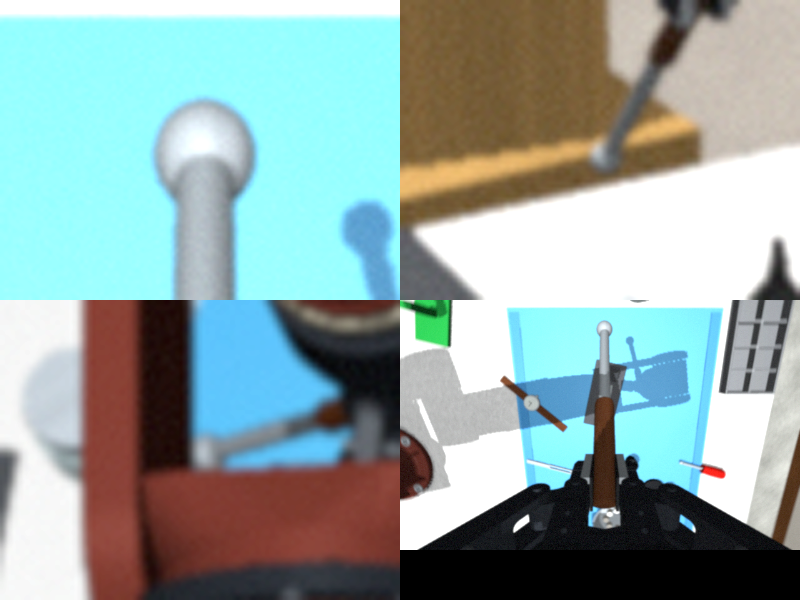

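Ball position matches the prediction to under 1 px (wrist 327,45 and side 285,129), so the rod hasn't slipped in the grip. I carry it high over the lamp to its right side.

Request:
drive_tool(targets=[[[0,-3.5,0.2,0,0],[0,-3.5,0.2,0,0],[0,-3.5,0.2,0,0],[0,-3.5,0.2,0,0],[0,-3.5,0.2,0,0],[0,-3.5,0.2,0,0],[0,-3.5,0.2,0,0],[0,-3.5,0.2,0,0]]])

```text
clock: 10.4
ee_pos: [0.5627, -0.1111, 0.3655]
ee_rot: [-2.218, -2.223, 0.001]
wrist_force: [-0.2, 1.0, -1.5]
opening: 0.157
gripper_force: 97.9
```

Request:
drive_tool(targets=[[[0,-3.5,0.2,0,0],[0,-3.5,0.2,0,0],[0,-3.5,0.2,0,0],[0,-3.5,0.2,0,0],[0,-3.5,0.2,0,0],[0,-3.5,0.2,0,0],[0,-3.5,0.2,0,0],[0,-3.1,0.2,0,0]]])

```text
clock: 11.4
ee_pos: [0.5801, -0.3871, 0.3651]
ee_rot: [-2.218, -2.223, 0.0]
wrist_force: [-0.3, -0.1, -1.2]
opening: 0.155
gripper_force: 97.9
```

Request:
drive_tool(targets=[[[0,0,0,2.3,0],[0,0,0,2.3,0],[0,0,0,2.3,0],[0,0,0,2.3,0],[0,0,0,2.3,0],[0,0,0,2.3,0],[0,0,0,2.3,0],[0,0,0,2.3,0]]])

```text
clock: 12.4
ee_pos: [0.5799, -0.3856, 0.1805]
ee_rot: [-2.217, -2.223, 0.0]
wrist_force: [-0.1, -0.2, -2.4]
opening: 0.157
gripper_force: 97.9
```

```bash
cat > m.py <<'E'
from h import *
import sys
tag=sys.argv[1];a=[]
st=robot.get_state();M=R.from_rotvec(st['ee_rot']).as_matrix()
B=st['ee_pos']+M@[.111,-.0003,.124];print('ball',B.round(4),st['clock'],'tcp',st['ee_pos'].round(4),M[:,0].round(4),st['wrist_force'].round(1))
for n,(x,y,w,h) in (('wrist',(0,0,640,400)),('side',(325,190,120,100)),('top',(360,130,120,100))):
    snap(n,n[0]+tag);im=np.load(f'pics/{n[0]}{tag}.npy')[y:y+h,x:x+w];im=cv2.convertScaleAbs(im,alpha=1.6)
    a.append(cv2.resize(im,(400,250 if n=='wrist' else 333),interpolation=cv2.INTER_CUBIC))
a[0]=np.pad(a[0],((0,83),(0,0),(0,0)))
cv2.imwrite(f'pics/m{tag}.png',np.hstack(a[:2]) if len(sys.argv)<3 else np.hstack(a[1:]))
E
python3 m.py 4
```

```text
ball [ 0.5792 -0.2744  0.0567] 12.4 tcp [ 0.5799 -0.3856  0.1805] [-0.0025  1.      0.0011] [-0.1 -0.2 -2.4]
```

View pics/m4.png

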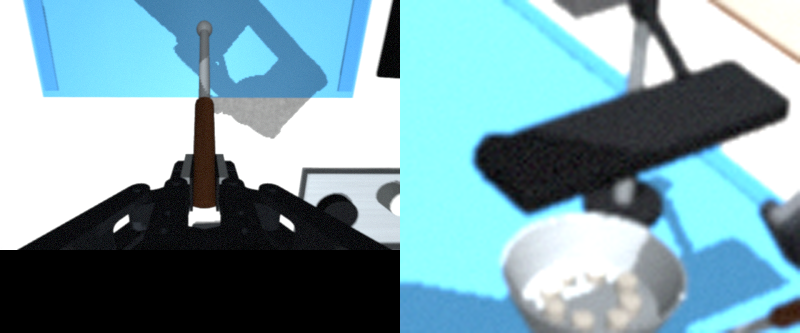

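The picture shows the rod clear of the lamp on its right side and the dish rim as modelled. Now I go in under the lamp and down in the middle of the bead ring.

Request:
drive_tool(targets=[[[0,1.4,0.04,0,0],[0,1.4,0.04,0,0],[0,1.4,0.04,0,0],[0,1.4,0.04,0,0],[0,1.4,0.04,0,0],[0,1.4,0.04,0,0],[0,1.4,0.04,0,0],[0,1.4,0.04,0,0]]])

```text
clock: 13.55
ee_pos: [0.5831, -0.273, 0.1824]
ee_rot: [-2.216, -2.227, -0.0]
wrist_force: [0.0, -0.1, -2.0]
opening: 0.162
gripper_force: 97.9
```

Request:
drive_tool(targets=[[[0,0,0,0.5,0],[0,0,0,0.5,0],[0,0,0,0.5,0],[0,0,0,0.5,0],[0,0,0,0.5,0],[0,0,0,0.5,0],[0,0,0,0.5,0],[0,0,0,0,0]]])

```text
clock: 14.55
ee_pos: [0.5827, -0.2737, 0.1467]
ee_rot: [-2.215, -2.226, 0.0]
wrist_force: [0.3, -0.4, -1.3]
opening: 0.164
gripper_force: 97.9
```

```bash
python3 m.py 5
cat > beads.py <<'E'
from h import *
import sys
t=sys.argv[1];d=(.582,-.162,0)
n='s'+t
im=np.load(f'pics/{n}.npy').astype(float)
# rectify bead-top plane z=.019 around the dish, 1 px = 0.5 mm (world +y left, +x up)
g=np.mgrid[-60:60:.5,-60:60:.5]/1000
P=np.stack([d[0]-g[0],d[1]-g[1],np.full(g[0].shape,.019)],-1)
k=np.load(f'pics/{n}_cal.npz');Ti=np.linalg.inv(k['T']);q=P@Ti[:3,:3].T+Ti[:3,3];uv=(k['f']*q[...,:2]/q[...,2:]+k['c']).astype(np.float32)
r=cv2.remap(im.astype(np.uint8),uv[...,0],uv[...,1],cv2.INTER_CUBIC);np.save(f'pics/rect{t}.npy',r)
E
python3 beads.py 5; sed -i 's/^d=.*//' beads.py
```

```text
ball [ 0.5817 -0.1626  0.0227] 14.55 tcp [ 0.5827 -0.2737  0.1467] [-4.6e-03  1.0e+00  7.0e-04] [ 0.3 -0.4 -1.3]
```

Request:
drive_tool(targets=[[[0,0,0,0.3,0],[0,0,0,0.3,0],[0,0,0,0,0],[0,0.4,0,0,0],[0,0.4,0,0,0],[0,0.4,0,0,0],[0,0.4,0,0,0],[0,0.5,0,0,0]]])

```text
clock: 15.7
ee_pos: [0.583, -0.2527, 0.1415]
ee_rot: [2.216, 2.226, -0.0]
wrist_force: [0.6, 0.1, -0.5]
opening: 0.157
gripper_force: 97.9
```

Request:
drive_tool(targets=[[[0,-0.16,0.8,0,0],[0,-0.46,0.68,0,0],[0,-0.68,0.46,0,0],[0,-0.8,0.16,0,0],[0,-0.8,-0.16,0,0],[0,-0.68,-0.46,0,0],[0,-0.46,-0.68,0,0],[0,-0.16,-0.8,0,0]]])

```text
clock: 16.7
ee_pos: [0.5824, -0.2953, 0.1414]
ee_rot: [-2.217, -2.226, 0.0]
wrist_force: [-0.7, 0.8, -2.0]
opening: 0.154
gripper_force: 97.9
```

```bash
python3 m.py 6; python3 -c "
from h import *
print(robot.get_state()['gripper_force'],robot.get_state()['wrist_torque'])"
```

```text
ball [ 0.5816 -0.1843  0.0174] 16.7 tcp [ 0.5824 -0.2953  0.1414] [-4.2e-03  1.0e+00  1.0e-04] [-0.7  0.8 -2. ]
97.98631310462952 [-0.05051013  0.02472283  0.01208467]
```

Forces are low and the tracking is accurate, with the ball 17 mm above the bench. I carry on stirring.

Request:
drive_tool(targets=[[[0,0.16,-0.8,0,0],[0,0.46,-0.68,0,0],[0,0.68,-0.46,0,0],[0,0.8,-0.16,0,0],[0,0.8,0.16,0,0],[0,0.68,0.46,0,0],[0,0.46,0.68,0,0],[0,0.16,0.8,0,0]]])

```text
clock: 17.85
ee_pos: [0.5837, -0.2525, 0.1414]
ee_rot: [2.216, 2.227, 0.0]
wrist_force: [-0.1, 0.5, -1.8]
opening: 0.155
gripper_force: 98.0
```

Request:
drive_tool(targets=[[[0,-0.16,0.8,0,0],[0,-0.46,0.68,0,0],[0,-0.68,0.46,0,0],[0,-0.8,0.16,0,0],[0,-0.8,-0.16,0,0],[0,-0.68,-0.46,0,0],[0,-0.46,-0.68,0,0],[0,-0.16,-0.8,0,0]]])

```text
clock: 18.85
ee_pos: [0.5824, -0.2952, 0.1414]
ee_rot: [-2.217, -2.226, 0.0]
wrist_force: [-0.6, 0.0, -1.7]
opening: 0.154
gripper_force: 98.0
```

Request:
drive_tool(targets=[[[0,0.16,-0.8,0,0],[0,0.46,-0.68,0,0],[0,0.68,-0.46,0,0],[0,0.8,-0.16,0,0],[0,0.8,0.16,0,0],[0,0.68,0.46,0,0],[0,0.46,0.68,0,0],[0,0.16,0.8,0,0]]])

```text
clock: 19.85
ee_pos: [0.5837, -0.2526, 0.1414]
ee_rot: [2.216, 2.227, 0.0]
wrist_force: [1.0, 0.4, -1.4]
opening: 0.158
gripper_force: 97.9
```

Request:
drive_tool(targets=[[[0,-0.16,0.8,0,0],[0,-0.46,0.68,0,0],[0,-0.68,0.46,0,0],[0,-0.8,0.16,0,0],[0,-0.8,-0.16,0,0],[0,-0.68,-0.46,0,0],[0,-0.46,-0.68,0,0],[0,-0.16,-0.8,0,0]]])

```text
clock: 20.85
ee_pos: [0.5824, -0.2953, 0.1414]
ee_rot: [-2.217, -2.226, 0.0]
wrist_force: [0.7, -0.1, -1.4]
opening: 0.158
gripper_force: 97.9
```

Request:
drive_tool(targets=[[[0,0.16,-0.8,0,0],[0,0.46,-0.68,0,0],[0,0.68,-0.46,0,0],[0,0.8,-0.16,0,0],[0,0.8,0.16,0,0],[0,0.68,0.46,0,0],[0,0.46,0.68,0,0],[0,0.16,0.8,0,0]]])

```text
clock: 21.85
ee_pos: [0.5837, -0.2526, 0.1414]
ee_rot: [2.216, 2.227, 0.0]
wrist_force: [0.5, -0.0, -1.2]
opening: 0.159
gripper_force: 97.8
```

Request:
drive_tool(targets=[[[0,-0.16,0.8,0,0],[0,-0.46,0.68,0,0],[0,-0.68,0.46,0,0],[0,-0.8,0.16,0,0],[0,-0.8,-0.16,0,0],[0,-0.68,-0.46,0,0],[0,-0.46,-0.68,0,0],[0,-0.16,-0.8,0,0]]])

```text
clock: 22.85
ee_pos: [0.5824, -0.2953, 0.1414]
ee_rot: [-2.217, -2.226, 0.0]
wrist_force: [-0.1, 0.0, -1.6]
opening: 0.156
gripper_force: 97.9
```

Request:
drive_tool(targets=[[[0,0.16,-0.8,0,0],[0,0.46,-0.68,0,0],[0,0.68,-0.46,0,0],[0,0.8,-0.16,0,0],[0,0.8,0.16,0,0],[0,0.68,0.46,0,0],[0,0.46,0.68,0,0],[0,0.16,0.8,0,0]]])

```text
clock: 23.85
ee_pos: [0.5837, -0.2526, 0.1414]
ee_rot: [2.216, 2.227, 0.0]
wrist_force: [0.4, -0.4, -0.1]
opening: 0.156
gripper_force: 97.8
```

```bash
python3 m.py 7; sed -i "s/^t=sys.argv\[1\];*.*/t=sys.argv[1];d=(.582,-.162,0)/" beads.py; for i in 0 4 5 7; do [ -f pics/s$i.npy ] || { cp pics/side0.npy pics/s0.npy; cp pics/side0_cal.npz pics/s0_cal.npz; }; python3 beads.py $i; done
python3 - <<'E'
import numpy as np,cv2
for i in '0457':
    r=np.load(f'pics/rect{i}.npy').astype(int);g=r.min(2)
    y,x=np.mgrid[-60:60:.5,-60:60:.5];m=(x**2+y**2<46**2)
    th=np.percentile(g[m],80);print(i,th)
np.save('pics/cmp.npy',np.hstack([np.load(f'pics/rect{i}.npy') for i in '047']))
E
```

```text
ball [ 0.5829 -0.1416  0.0174] 23.85 tcp [ 0.5837 -0.2526  0.1414] [-5.1e-03  1.0e+00 -1.0e-04] [ 0.4 -0.4 -0.1]
0 128.0
4 167.0
5 113.0
7 107.0
```

Run:
```python
import numpy as np,cv2
def c(n,x,y): return cv2.convertScaleAbs(cv2.resize(np.load(f'pics/{n}.npy')[y:y+50,x:x+66],(400,300),interpolation=cv2.INTER_CUBIC),alpha=1.5)
a=np.vstack([np.hstack([c('s4',350,250),c('s7',350,250)]),np.hstack([c('top0',365,163),c('t7',365,163)])])
cv2.imwrite('pics/cmp.png',a)
```

```text
(no output)
```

View pics/cmp.png

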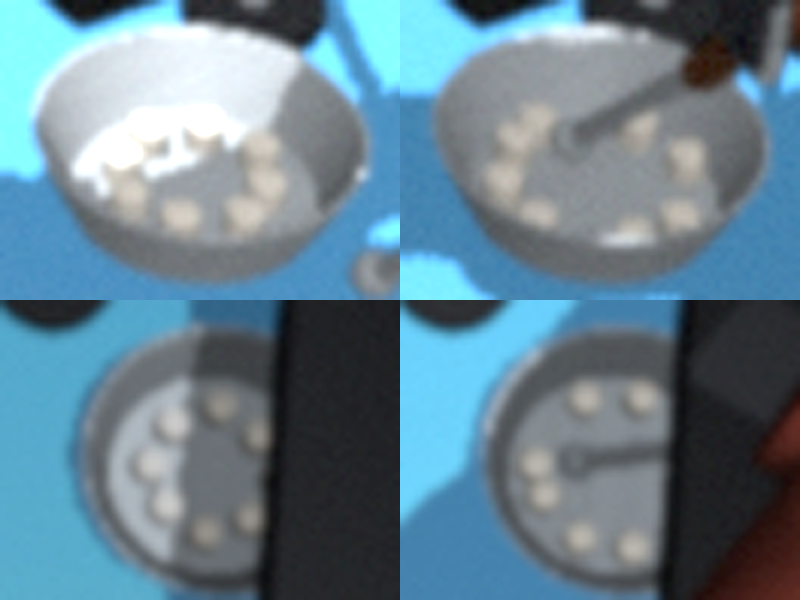

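The picture shows all eight beads in the dish, now out near the wall. I'll work out how far each one moved, to see whether every shift is clear.

Run:
```python
from h import *
d=np.array((.582,-.162))
b=[(150,130),(203,130),(262,145),(268,180),(245,212),(180,215),(128,195),(120,155)]
a=[(137,118),(240,128),(288,155),(282,215),(235,228),(137,212),(103,180),(112,135)]
f=lambda L,n:np.array([(onz(n,(350+(u+3)/6.06-.5,250+(v+3)/6-.5),.012)[:2]-d)*1000 for u,v in L])
A=f(a,'s7');B=f(b,'s4')
pol=lambda P:[(round(np.hypot(*p)),round(np.degrees(np.arctan2(p[1],p[0])))) for p in P]
print(pol(B));print(pol(A));print(np.linalg.norm(B[:,None]-A[None],axis=2).round().astype(int))
```

```text
[(31, 87), (29, 46), (36, 3), (30, -34), (28, -80), (25, -137), (30, 175), (30, 127)]
[(40, 88), (37, 23), (42, -11), (40, -65), (34, -97), (33, -167), (36, 156), (39, 111)]
[[ 9 37 56 69 65 52 38 16]
 [27 15 36 57 60 60 54 38]
 [52 13 11 43 53 69 70 60]
 [62 33 19 21 33 58 66 66]
 [68 52 41 14 11 43 57 67]
 [61 62 60 40 22 17 35 54]
 [49 65 72 60 44 10 13 37]
 [25 54 68 70 60 35 18 13]]
```

The smallest shift is about 9 mm (±2 mm). I add two slightly wider turns to make every shift plain.

Request:
drive_tool(targets=[[[0,0.14,0.92,0,0],[0,-0.52,0.78,0,0],[0,-0.78,0.52,0,0],[0,-0.92,0.18,0,0],[0,-0.92,-0.18,0,0],[0,-0.78,-0.52,0,0],[0,-0.52,-0.78,0,0],[0,-0.18,-0.92,0,0]]])

```text
clock: 25.0
ee_pos: [0.5824, -0.2979, 0.1414]
ee_rot: [-2.217, -2.226, -0.001]
wrist_force: [0.6, 0.5, -1.0]
opening: 0.155
gripper_force: 97.9
```

Request:
drive_tool(targets=[[[0,0.18,-0.92,0,0],[0,0.52,-0.78,0,0],[0,0.78,-0.52,0,0],[0,0.92,-0.18,0,0],[0,0.92,0.18,0,0],[0,0.78,0.52,0,0],[0,0.52,0.78,0,0],[0,0.18,0.92,0,0]]])

```text
clock: 26.0
ee_pos: [0.5838, -0.2493, 0.1414]
ee_rot: [2.215, 2.227, 0.0]
wrist_force: [0.7, 0.0, -1.4]
opening: 0.157
gripper_force: 98.2
```

Request:
drive_tool(targets=[[[0,-0.18,0.92,0,0],[0,-0.52,0.78,0,0],[0,-0.78,0.52,0,0],[0,-0.92,0.18,0,0],[0,-0.92,-0.18,0,0],[0,-0.78,-0.52,0,0],[0,-0.52,-0.78,0,0],[0,-0.18,-0.92,0,0]]])

```text
clock: 27.0
ee_pos: [0.5824, -0.2978, 0.1415]
ee_rot: [-2.217, -2.225, -0.001]
wrist_force: [-0.2, 1.2, -1.1]
opening: 0.157
gripper_force: 97.5
```

Request:
drive_tool(targets=[[[0,0.18,-0.92,0,0],[0,0.52,-0.78,0,0],[0,0.78,-0.52,0,0],[0,0.92,-0.18,0,0],[0,0.92,0.18,0,0],[0,0.78,0.52,0,0],[0,0.52,0.78,0,0],[0,0.18,0.92,0,0]]])

```text
clock: 28.0
ee_pos: [0.5838, -0.2493, 0.1414]
ee_rot: [2.216, 2.227, 0.0]
wrist_force: [-0.5, -1.1, -1.4]
opening: 0.157
gripper_force: 98.4
```

```bash
python3 m.py 8
python3 - <<'E'
from h import *
from scipy.ndimage import label,center_of_mass
d=np.array((.582,-.162))
for n in('s7','s8'):
    im=np.load(f'pics/{n}.npy').astype(int)[250:300,350:416]
    c=cv2.resize(im.astype(np.uint8),None,fx=6,fy=6,interpolation=cv2.INTER_CUBIC).astype(int)
    w=c[...,2]-c[...,0]; m=(w>18)&(c[...,1]>75)   # beads are warmer than steel
    l,k=label(m);o=[]
    for i in range(1,k+1):
        s=(l==i).sum()
        if s>150:
            v,u=center_of_mass(l==i);p=(onz(n,(350+(u+.5)/6-.5,250+(v+.5)/6-.5),.012)[:2]-d)*1000
            o.append((int(s),round(np.hypot(*p)),round(np.degrees(np.arctan2(p[1],p[0])))))
    print(n,sorted(o,key=lambda t:-t[2]))
E
```

```text
ball [ 0.583  -0.1384  0.0174] 28.0 tcp [ 0.5838 -0.2493  0.1414] [-5.2e-03  1.0e+00 -1.0e-04] [-0.5 -1.1 -1.4]
s7 []
s8 []
```

Now the way back: to the middle, up, out from under the lamp, and over it.

Request:
drive_tool(targets=[[[0,-0.8,0,0,0],[0,-0.8,0,0,0],[0,-0.8,0,0,0],[0,0,0,-0.6,0],[0,0,0,-0.8,0],[0,0,0,-0.9,0],[0,0,0,-0.9,0],[0,0,0,-0.9,0]]])

```text
clock: 29.15
ee_pos: [0.5832, -0.2736, 0.1834]
ee_rot: [2.215, 2.226, 0.0]
wrist_force: [-0.2, 0.2, -1.5]
opening: 0.161
gripper_force: 98.2
```

Request:
drive_tool(targets=[[[0,-1.4,-0.04,0,0],[0,-1.4,-0.04,0,0],[0,-1.4,-0.04,0,0],[0,-1.4,-0.04,0,0],[0,-1.4,-0.04,0,0],[0,-1.4,-0.04,0,0],[0,-1.4,-0.04,0,0],[0,-1.4,-0.04,0,0]]])

```text
clock: 30.15
ee_pos: [0.5804, -0.3867, 0.1824]
ee_rot: [2.216, 2.227, 0.0]
wrist_force: [-0.1, -0.2, -1.9]
opening: 0.16
gripper_force: 98.2
```

Request:
drive_tool(targets=[[[0,0,0,-2.3,0],[0,0,0,-2.3,0],[0,0,0,-2.3,0],[0,0,0,-2.3,0],[0,0,0,-2.3,0],[0,0,0,-2.3,0],[0,0,0,-2.3,0],[0,0,0,-2.3,0]]])

```text
clock: 31.15
ee_pos: [0.5803, -0.3861, 0.3672]
ee_rot: [-2.216, -2.227, 0.0]
wrist_force: [-0.5, 0.6, -1.3]
opening: 0.154
gripper_force: 98.0
```

Request:
drive_tool(targets=[[[0,3.5,-0.2,0,0],[0,3.5,-0.2,0,0],[0,3.5,-0.2,0,0],[0,3.5,-0.2,0,0],[0,3.5,-0.2,0,0],[0,3.5,-0.2,0,0],[0,3.5,-0.2,0,0],[0,3.5,-0.2,0,0]]])

```text
clock: 32.15
ee_pos: [0.563, -0.105, 0.3667]
ee_rot: [2.216, 2.226, 0.0]
wrist_force: [0.1, 1.1, -1.0]
opening: 0.159
gripper_force: 98.0
```

Request:
drive_tool(targets=[[[0,3.5,-0.2,0,0],[0,3.5,-0.2,0,0],[0,3.5,-0.2,0,0],[0,3.5,-0.2,0,0],[0,3.5,-0.2,0,0],[0,3.5,-0.2,0,0],[0,3.1,-0.2,0,6.5],[0,0,0,0,6.5]]])

```text
clock: 33.15
ee_pos: [0.5477, 0.1371, 0.3666]
ee_rot: [-2.454, -1.96, -0.0]
wrist_force: [-0.2, -1.5, -1.6]
opening: 0.16
gripper_force: 98.1
```

Run:
```python
from h import *
for i in range(3):
    st=snap(['wrist','side','side'][i],f'v{i}');M=R.from_rotvec(st['ee_rot']).as_matrix()
    print(st['clock'],st['ee_pos'].round(4),M.round(4)[:2,:2].tolist(),'dtool to lift end',(M.T@(np.array((.5459,.1705,.2168))-st['ee_pos'])).round(4),st['gripper_force'])
# compare ball spot with picture w3 (same grip, before stirring)
a=np.load('pics/w3.npy')[:75,276:376];b=np.load('pics/v0.npy')[:140,226:426]
for im,o in ((np.load('pics/w3.npy'),'before'),(np.load('pics/v0.npy'),'after')):
    h=cv2.HoughCircles(cv2.GaussianBlur(cv2.resize(cv2.cvtColor(im[:100,270:385],cv2.COLOR_BGR2GRAY),None,fx=4,fy=4),(5,5),0),cv2.HOUGH_GRADIENT,1,100,param1=80,param2=15,minRadius=40,maxRadius=60);print(o,h)
c=cv2.resize(np.load('pics/v1.npy')[250:300,350:416],None,fx=2).reshape(-1,3) if 0 else np.load('pics/v1.npy')[250:300,350:416].reshape(-1,3).astype(int)
print(np.percentile(c[:,2]-c[:,0],[5,50,80,90,95,99]))
```

```text
33.15 [0.5477 0.1371 0.3666] [[0.2208, 0.9753], [0.9753, -0.2208]] dtool to lift end [ 0.0321 -0.009   0.1498] 98.1369423866272
33.2 [0.5479 0.1361 0.3665] [[0.2242, 0.9746], [0.9746, -0.2242]] dtool to lift end [ 0.0331 -0.0096  0.1497] 98.12462210655212
33.25 [0.5479 0.1355 0.3665] [[0.219, 0.9757], [0.9757, -0.219]] dtool to lift end [ 0.0337 -0.0096  0.1497] 98.11836004257202
before None
after None
[-111.    -10.     -4.     -1.      5.     10.01]
```

Run:
```python
from h import *
t=np.load('pics/w3.npy')[33:57,315:339];S=np.load('pics/v0.npy')[20:75,295:360]
r=cv2.matchTemplate(S,t,cv2.TM_CCOEFF_NORMED);_,m,_,l=cv2.minMaxLoc(r);print('ball after',(295+l[0]+12.2,20+l[1]+11.75),m)
d=np.array((.582,-.162));k=np.load('pics/v1_cal.npz')
from scipy.ndimage import maximum_filter
for n in ('s4','s7','v1'):
    if n=='v1':pass
    g=cv2.resize(cv2.cvtColor(np.load(f'pics/{n}.npy'),cv2.COLOR_BGR2GRAY)[245:305,345:421],None,fx=4,fy=4,interpolation=cv2.INTER_CUBIC).astype(float)
    D=cv2.GaussianBlur(g,(0,0),7)-cv2.GaussianBlur(g,(0,0),14)
    pk=np.argwhere((maximum_filter(D,15)==D)&(D>4));o=[]
    for v,u in pk:
        p=(onz(n,(345+(u+.5)/4-.5,245+(v+.5)/4-.5),.012)[:2]-d)*1000
        if np.hypot(*p)<48:o.append((round(np.hypot(*p)),round(np.degrees(np.arctan2(p[1],p[0]))),round(D[v,u])))
    print(n,sorted(o,key=lambda t:-t[1]))
```

```text
ball after (327.2, 44.75) 0.9920541644096375
s4 [(34, 121, 29), (37, 85, 23), (12, 85, 9), (37, 47, 27), (30, -37, 10), (29, -79, 13), (25, -138, 15), (32, -179, 6)]
s7 [(37, 154, 14), (38, 105, 10), (40, 91, 10), (39, 24, 12), (42, -10, 15), (39, -63, 14), (35, -104, 18), (33, -168, 14)]
v1 [(37, 176, 5), (42, 141, 30), (19, 125, 12), (44, 103, 21), (47, 86, 20), (17, 79, 12), (28, 38, 13), (43, -30, 13), (45, -65, 6), (36, -93, 11), (35, -116, 11)]
```

The ball sits exactly where it did in the grip before (0.99 match). I descend to the lift-out point.

Request:
drive_tool(targets=[[[0,1.66,-0.48,0,0],[0,1.66,-0.47,0,0],[0,0,0,2.5,0],[0,0,0,2.5,0],[0,0,0,2.5,0],[0,0,0,2.5,0],[0,0,0,2.5,0],[0,0,0,2.2,0]]])

```text
clock: 34.3
ee_pos: [0.5456, 0.1706, 0.2183]
ee_rot: [-2.452, -1.962, 0.001]
wrist_force: [-0.3, -0.0, -2.1]
opening: 0.158
gripper_force: 98.1
```

Request:
drive_tool(targets=[[[0,0,0,0,0],[0,0,0,0,0],[0,-0.7,0,0.59,0],[0,-0.7,0,0.59,0],[0,-0.7,0,0.59,0],[0,-0.7,0,0.59,0],[0,0,0,0,0],[0,0,0,0,0]]])

```text
clock: 35.3
ee_pos: [0.54, 0.1422, 0.1959]
ee_rot: [-2.454, -1.961, -0.001]
wrist_force: [-0.3, 0.1, -1.0]
opening: 0.154
gripper_force: 98.1
```

```bash
cat > g.py <<'E'
from h import *
P=[]
for i in range(6):
    st=robot.get_state();M=R.from_rotvec(st['ee_rot']).as_matrix();P.append(np.r_[M.T@(np.array((.5325,.1103,.1655))-st['ee_pos']),np.degrees(np.arctan2(M[1,0],M[0,0]))]);cams.read_camera('side')
print(st['clock'],'to grip pose, tool cm',(np.mean(P,0)*[100,100,100,1]).round(3),np.std(P,0).round(4),st['wrist_force'].round(1),st['wrist_torque'].round(3))
E
python3 g.py
```

```text
35.55 to grip pose, tool cm [-3.3020e+00 -3.3000e-02  3.0570e+00  7.7271e+01] [0.0001 0.0001 0.0001 0.0121] [ 0.1 -0.1 -0.8] [-0.129  0.033  0.033]
```

Request:
drive_tool(targets=[[[0,-0.56,-0.03,0.47,0],[0,-0.56,0,0.47,0],[0,-0.56,0,0.47,0],[0,-0.56,0,0.48,0],[0,-0.56,0,0.48,0],[0,-0.56,0,0.48,0],[0,0,0,0,0],[0,0,0,0,0]]])

```text
clock: 36.6
ee_pos: [0.5323, 0.1095, 0.1675]
ee_rot: [2.454, 1.961, 0.0]
wrist_force: [-0.7, 1.3, -1.4]
opening: 0.161
gripper_force: 98.6
```

```bash
python3 g.py
```

```text
36.85 to grip pose, tool cm [7.5000e-02 6.0000e-03 1.9700e-01 7.7276e+01] [0.     0.     0.     0.0071] [ 0.3  0.5 -1.5] [-0.104 -0.051 -0.021]
```

Request:
drive_tool(targets=[[[0,0,0,0,0],[0,0,0,0,0],[0,0,0,0,0],[1.4,0,0,0,0],[1.5,0,0,0,0],[1.6,0,0,0,0],[1.8,0,0,0,0],[2.0,0,0,0,0]]], force=20)

```text
clock: 37.9
ee_pos: [0.5322, 0.1095, 0.1675]
ee_rot: [2.454, 1.961, 0.0]
wrist_force: [-0.5, 0.4, 0.5]
opening: 0.234
gripper_force: 0.0
```

Request:
drive_tool(targets=[[[2.5,0,0,0,0],[3,0,0,0,0],[3.5,0,0,0,0],[4,0,0,0,0],[4.5,0,0,0,0],[5,0,0,0,0],[5,0,0,0,0],[5,0,0,0,0]]])

```text
clock: 38.9
ee_pos: [0.5321, 0.1096, 0.1673]
ee_rot: [2.454, 1.961, -0.0]
wrist_force: [0.2, -0.3, 0.4]
opening: 0.589
gripper_force: 0.0
```

Run:
```python
from h import *
st=snap('wrist','w9');print(st['clock'],st['ee_pos'],st['opening'],st['wrist_force'])
# compare with w2 (before grasp, nearly same pose): ball head and handle-end patches
for nm,(u,v,r) in {'ball':(329,45,14),'end':(331,325,16),'joint':(329,157,14)}.items():
    t=np.load('pics/w2.npy')[v-r:v+r,u-r:u+r];S=np.load('pics/w9.npy')[v-r-15:v+r+15,u-r-15:u+r+15]
    _,m,_,l=cv2.minMaxLoc(cv2.matchTemplate(S,t,cv2.TM_CCOEFF_NORMED));print(nm,l[0]-15,l[1]-15,m)
b=np.load('pics/w2_cal.npz')['T'][:3,3],np.load('pics/w9_cal.npz')['T'][:3,3]
for p in((.5568,.2185,.0415),(.5294,.0988,.1878)):print('expected shift',proj('w9',p)-proj('w2',p))
```

```text
38.9 [0.53212564 0.10956699 0.16729319] 0.5887377126780486 [ 0.24176092 -0.33535251  0.37745537]
ball -2 -1 0.9969969987869263
end -3 -5 0.9976530075073242
joint -2 -2 0.9921737909317017
expected shift [-1.79634621 -0.80304955]
expected shift [-3.21031314 -5.1711212 ]
```

The rod lies exactly as before: its shifts in the picture match those expected from the tool's move alone. I withdraw upward, then back away.

Request:
drive_tool(targets=[[[6,0,0,-0.5,0],[7,0,0,-1,0],[8,0,0,-2,0],[8,0,0,-2,0],[8,0,0,-2,0],[8,0,0,-2,0],[8,0,0,-2,0],[8,0,0,-2,0]]])

```text
clock: 39.95
ee_pos: [0.5322, 0.1096, 0.3038]
ee_rot: [2.454, 1.961, 0.001]
wrist_force: [0.5, 0.2, 0.0]
opening: 0.935
gripper_force: 0.0
```

Request:
drive_tool(targets=[[[8,2.4,-2.4,0,0],[8,2.4,-2.4,0,0],[8,2.4,-2.4,0,0],[8,2.4,-2.4,0,0],[8,2.4,-2.4,0,0],[8,2.4,-2.4,0,0],[8,2.4,-2.4,0,0],[8,2.4,-2.4,0,0]]])

```text
clock: 40.95
ee_pos: [0.3866, 0.3401, 0.3031]
ee_rot: [2.454, 1.961, 0.001]
wrist_force: [0.1, -1.0, 0.4]
opening: 0.933
gripper_force: 0.0
```

Request:
drive_tool(targets=[[[8,2.4,-2.4,0,0],[8,2.4,-2.4,0,0],[8,2.4,-2.4,0,0],[8,2.4,-2.4,0,0],[8,2.4,-2.4,0,0],[8,2.4,-2.4,0,0],[8,2.4,-2.4,0,0],[8,0,0,0,0]]])

```text
clock: 41.95
ee_pos: [0.2591, 0.5415, 0.3027]
ee_rot: [-2.451, -1.965, 0.0]
wrist_force: [1.0, -1.0, 0.4]
opening: 0.942
gripper_force: 0.0
```

Run:
```python
from h import *
for n in('top','side'):
    st=snap(n,n[0]+'9')
    a=np.load(f'pics/{n}0.npy');b=np.load(f'pics/{n[0]}9.npy')
    for nm,(x,y,w,h) in ({'rod':(255,165,60,48),'watch':(255,222,58,50),'tweez':(328,222,26,45),'driver':(344,96,24,40),'loupe':(334,163,18,18),'lamp':(360,130,80,95)} if n=='top' else {'rod':(285,170,40,65),'watch':(220,230,70,16),'tweez':(262,260,55,15),'lamp':(345,180,100,75)}).items():
        t=a[y:y+h,x:x+w];S=b[y-5:y+h+5,x-5:x+w+5];_,m,_,l=cv2.minMaxLoc(cv2.matchTemplate(S,t,cv2.TM_CCOEFF_NORMED));print(n,nm,l[0]-5,l[1]-5,round(m,3))
d=np.array((.582,-.162))
from scipy.ndimage import maximum_filter
for im,n in ((np.load('pics/side0.npy'),'side0'),(np.load('pics/s9.npy'),'s9')):
    g=cv2.resize(cv2.cvtColor(im,cv2.COLOR_BGR2GRAY)[245:305,345:421],None,fx=4,fy=4,interpolation=cv2.INTER_CUBIC).astype(float)
    D=cv2.GaussianBlur(g,(0,0),5)-cv2.GaussianBlur(g,(0,0),14);o=[]
    for v,u in np.argwhere((maximum_filter(D,13)==D)&(D>5)):
        p=(onz(n,(345+(u+.5)/4-.5,245+(v+.5)/4-.5),.012)[:2]-d)*1000
        if np.hypot(*p)<50:o.append((round(np.hypot(*p)),round(np.degrees(np.arctan2(p[1],p[0]))),round(D[v,u])))
    print(n,sorted(o,key=lambda t:-t[1]))
print(robot.get_state()['clock'],robot.get_state()['ee_pos'])
```

```text
top rod 0 0 0.999
top watch 0 0 1.0
top tweez 0 0 0.995
top driver 0 0 1.0
top loupe 0 0 0.999
top lamp 0 0 0.995
side rod 0 0 0.999
side watch 0 0 0.999
side tweez 0 0 0.995
side lamp 0 0 0.999
side0 [(43, 156, 28), (33, 122, 35), (36, 85, 30), (12, 85, 13), (37, 48, 35), (37, 2, 6), (30, -35, 11), (46, -67, 10), (29, -79, 12), (37, -112, 14), (25, -138, 15), (32, -175, 7)]
s9 [(38, 176, 9), (42, 141, 46), (20, 129, 17), (44, 104, 33), (47, 85, 31), (17, 64, 15), (28, 34, 19), (43, -30, 19), (45, -68, 10), (36, -115, 17)]
42.05 [0.26037203 0.53988593 0.30252434]
```

```bash
python3 -c "
from plant import robot
print(robot.job_done())"
```

```text
the job is handed in; nothing more can be done
None
```

I stirred the beads for six full turns (four 42 mm across, two 48 mm), laid the rod back in its cradle as it was, and handed the job in at about 42 s. In the images the lamp, watch, tweezers, screwdriver and loupe haven't moved. All eight beads were in the dish when I looked after four turns; for the last two turns I only have rough image measurements, which fit all eight still inside and each about 11 mm or more from where it started.

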